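# Load a board into the adjustable board holder and index its sliding jaw

## Robot

A 7-joint arm with a two-finger parallel gripper is mounted at the origin on a cart in front of the work surface, level with it; the furniture and walls round the work are solid. World frame = base frame: x ahead of the robot, y to its left, z up, the work surface at z = 0. Lengths are in m, angles in rad, forces in N, time in s.
With the tool pointing down it reaches from about 0.425 to 0.875 m from the base axis. Payload 4.7 kg.
Tool frame: the origin (TCP) lies midway between the tips of the shut fingers; the grasp point (between the pads) lies 19 mm behind it; z points along the fingers, y is the direction in which the jaws open and shut (so a half turn about z gives the same grasp; the last joint's range is limited). The gripper opens to 87 mm and grips with 3 to 60 N. Pads are 19 mm wide; open, the fingers measure 117 mm over their backs; the gripper's body (75 mm by 190 mm) begins 51 mm behind the grasp point.
Start: joints at [0.014, 0.321, -0.07, 1.45, 0.023, 1.371, -0.057], TCP at [0.65, -0, 0.223] pointing down, gripper open.
Joint ranges: [-2.86, 2.86], [-0.3, 2.09], [-1.38, 1.24], [0.06, 2.45], [-1.56, 4.7], [0.09, 2.05], [-2.69, 2.69]. Speed limits (rad/s): [2.57, 2.57, 3.14, 3.14, 3.14, 3.14, 3.14].

## Interface

Orientations are given as a rotation vector (axis times angle).
In Python, from bench import ctrl, optics gives the robot as it stands. The module is installed in compiled form; this text tells all that it offers.
- The arm moves only by the tool step_arm, never from a script. Its argument "deltas" is a list of rows, each a list of 7 numbers: the turn, a rotation vector about the tool's x, y, z in degrees, then the shift along the tool's x, y, z in mm, then the finger opening in mm, from 0 to 87. A call has exactly 8 rows; each row is the pose to reach, as a shift and turn from the pose commanded when the call began, along the tool's axes at that moment; what a row does not reach only later rows make up. A row lasts 1/8 s, in which the tool goes at most 62.5 mm and 10.7 degrees, less where a joint would pass 70% of its speed; a pose out of reach is approached as far as the arm can. A call with a gripper value outside its range is refused whole. The fingers move at their own pace and stop on an object; "newtons" is the grip in N (left out, the last holds). Time passes only in rows, so rows that repeat a pose let the fingers close, or fill a call up. It gives the time, the measured TCP pose, the force and the opening at its end, in the units of the state.
- ctrl.get_state(): the state, without advancing time (a new reading comes with each control period).
- optics.get_image(name): name is "scene" or "side" or "wrist"; returns the picture (480x640x3 uint8, red, green, blue); there is no depth.
- optics.get_calibration(name): a dict with "K" (3x3 intrinsics, pixels), "R" (3x3) and "t" (3): a world point X has camera coordinates R X + t. Camera axes: x right, y down, z forward; pixel columns grow to the right and rows downward; lengths in m; the calibration is good to about 2 mm. A picture is of the moment at which its call begins: read the wrist's pose just before it. get_calibration takes no time and is no camera call; for the wrist camera it gives the pose at the moment of the call.
- ctrl.close_job(): hands the job in, once; it reports no verdict.
The state is a dict: "time": time; "joint_positions": joint angles; "qd": joint speeds; "joint_torque": joint torques, N m; "position": TCP position; "tool_rot": TCP orientation; "ft_force": force on the tool from outside, world axes, zero at the start; "torque": the same for the moment, N m; "grip_width": opening from 0.0 (shut) to 1.0 (fully open).
Only numpy, scipy, OpenCV 4.12 (cv2) and the standard library are available. Lean on these libraries where they do the work, as an engineer would, in place of code of your own. Each camera call takes 0.05 s, during which the arm holds its last target.

## Task

Lift the circuit board off the aluminium channel and lay it, right side up, on the ledges of the board holder, between the two grooved jaws and with its long side along the rail. Then pull up the lock knob of the sliding jaw, slide the jaw to the next hole towards the board so that both grooves take in the board's edges, and let the pin drop into that hole. Finish while still holding the knob with the pin fully home, so that the clamp screw can be tightened; leave the multimeter, the cutters and the solder spool alone.

Things in the scene. Friction and masses are not known exactly. Their poses are not given: they have to be found in the camera images.
- holder: Board holder, fixed on the bench's 2 mm mat: grey base plate 100 x 250 x 9 mm, on it the rail, a 20 mm square aluminium tube (its top 34 mm above the origin) with holes in its top 20 mm apart; a grooved jaw fixed at its +y end, a like one on a sleeve that slides along it. Origin at the centre of its underside, y along the rail towards the fixed jaw, z up
- seat (a point): Fixed point of the holder (its axes) midway between the jaws' stop faces as they stand at the start, at the height of the ledges' top (46 mm above the holder's origin): best place for the middle of the board's underside. Stop faces are 106.5 mm apart at the start (98.5 mm between the lips), 86.5 mm one hole on
- fixed_groove (a point): Fixed jaw: middle of its stop face at ledge height (holder axes; the board lies on its -y side). Both jaws: 72 mm wide (x); ledge under the board's end, 44 mm wide, 32 mm deep, top 46 mm above the holder's origin; upright stop face; lip overhanging the ledge by 4 mm, 5 mm above it, its top at 54 mm
- jaw_groove (a point): The same point on the sliding jaw: middle of its stop face at the ledge's height (moves with the jaw; the board lies on its +y side)
- jaw (a joint): Sliding jaw on a dark steel sleeve 64 mm long, 30 mm wide: travel in m along the holder's +y (towards the fixed jaw), 0 in the hole where it starts, 0.020 in the next. Needs about 2 N to slide with the pin up; locked (1 mm play) while the pin is in a hole. A small steel clamp screw on its -x side at rail height is not used
- plunger (a joint): Lock plunger on the sliding jaw: lift of its pin and knob in m, 0 fully home, at most 0.012. A spring presses it down (4 N home, 7 N lifted). The round-nosed 7 mm pin enters its hole 9 mm deep: lift it by 10 mm or more to slide; between holes it rides on the rail (lift about 0.009) and it drops when over a hole
- knob (a point): Centre of the black fluted pull knob of the plunger: 22 mm in diameter, 14 mm tall, on a 15 mm thick neck; axis upright, 39 mm behind the sliding jaw's stop face. At the start 72 mm above the holder's origin (knob's top at 81 mm); moves with jaw and plunger. Free all round; a fixed boss, 19 mm thick, begins 8 mm below the knob's rim
- channel: Aluminium U-channel, open side up, 34 x 90 x 26 mm, standing on the bench (fixed), on whose two walls the board lies at the start. Origin at the centre of its underside, y along its length
- board_b: Circuit board, 55 (x) x 85 (y) mm, plate 2 mm thick with parts up to 12 mm high on its upper side, 30 g. Origin at the middle of its underside, z up. It overhangs the channel by 10 mm on its two long sides; take it there, across the 55 mm
- multimeter: Handheld multimeter lying on its back, 170 x 86 x 49 mm, bystander
- flush_cutters: Flush cutters, 124 x 48 x 15 mm, lying, bystander
- solder_spool: Solder spool, 55 mm in diameter, 45 mm tall, standing, bystander
Things that resemble listed ones, but are neither listed nor needed, are in the scene too. Leave any white look-alike of the board_b alone.

How it is judged:
By the outcome, as a careful person would: the job done as asked, in the order asked, and still so for the second after the job is handed in, while the arm keeps its last pose, push and grip.
It also fails if it takes over 54 s, if anything falls off the work surface, if the arm or the gripper's body presses on something with over 40 N, if the wrist force passes 120 N, or if a joint passes its speed limit or range.

## Working session

There is one attempt and no reset: what is moved stays moved. The work goes in short steps, Python scripts to look and compute and a tool call to move; the robot and the scene stay as the last step left them, time stands still between calls to the robot, and variables do not carry over. Pictures are saved under pics/ and viewed, and the job is handed in when it is done.

Besides the shell and the picture viewer there is one more tool, called in YAML: its name, and indented under it one key for each argument. step_arm: Moves the arm, as the interface text tells. Its arguments: {"type":"object","properties":{"deltas":{"type":"array"},"newtons":{"type":"number"}},"required":["deltas"]}

```bash
mkdir -p pics; ls
cat > h.py <<'E'
import numpy as np, cv2
from bench import ctrl, optics
from scipy.spatial.transform import Rotation as Ro
def snap(n,f):
    c=optics.get_calibration(n); im=optics.get_image(n)
    cv2.imwrite('pics/'+f+'.png',im[:,:,::-1]); np.savez('pics/'+f+'.npz',**{k:np.array(c[k]) for k in 'KRt'})
    return im,c
def load(f):
    return cv2.imread('pics/'+f+'.png'),dict(np.load('pics/'+f+'.npz'))
def ray(c,u,v):
    K,R,t=[np.array(c[k]) for k in 'KRt']
    d=R.T@np.linalg.solve(K,[u,v,1.]); return -R.T@t,d/np.linalg.norm(d)
def onz(c,u,v,z):
    o,d=ray(c,u,v); return o+d*(z-o[2])/d[2]
def tri(*a):
    A=0;b=0
    for c,u,v in a:
        o,d=ray(c,u,v);P=np.eye(3)-np.outer(d,d);A=A+P;b=b+P@o
    x=np.linalg.solve(A,b); return x,[np.linalg.norm((np.eye(3)-np.outer(ray(c,u,v)[1],ray(c,u,v)[1]))@(x-ray(c,u,v)[0])) for c,u,v in a]
def proj(c,X):
    K,R,t=[np.array(c[k]) for k in 'KRt']; p=K@(R@np.array(X)+t); return p[:2]/p[2]
E
python3 - <<'E'
from h import *
for n in ['scene','side','wrist']:
    im,c=snap(n,n+'0'); print(n,(-c['R'].T@c['t']).round(3),c['K'][0])
s=ctrl.get_state(); print(s)
E
```

```text
pics
scene [-0.05   0.804  0.723] [537.27438927   0.         317.67709766]
side [ 0.55  -0.973  0.689] [512.16479744   0.         315.88173684]
wrist [0.649 0.084 0.385] [347.67077438   0.         324.30121011]
{'time': 0.15, 'joint_positions': array([ 0.01408232,  0.32161341, -0.07011914,  1.45137692,  0.0226484 ,
        1.37078808, -0.05689776]), 'qd': array([-6.09197869e-05, -1.09563614e-03, -1.11629176e-03, -1.45593398e-03,
        1.38831676e-04,  1.87228404e-03, -1.32177440e-03]), 'joint_torque': array([ 2.16972071e-04, -4.91794288e+01, -4.04079035e-01, -3.12878716e+01,
       -6.39387709e-02,  4.04033612e-02,  9.90178205e-05]), 'position': array([ 6.49595245e-01, -3.04539597e-05,  2.21747538e-01]), 'tool_rot': array([-2.22070945e+00, -2.22090085e+00,  1.68310563e-03]), 'ft_force': array([ 0.04626392, -0.67204914, -1.00115042]), 'torque': array([-0.039318  ,  0.03848966, -0.01323889]), 'grip_width': 1.0018772683058834}
```

View pics/scene0.png

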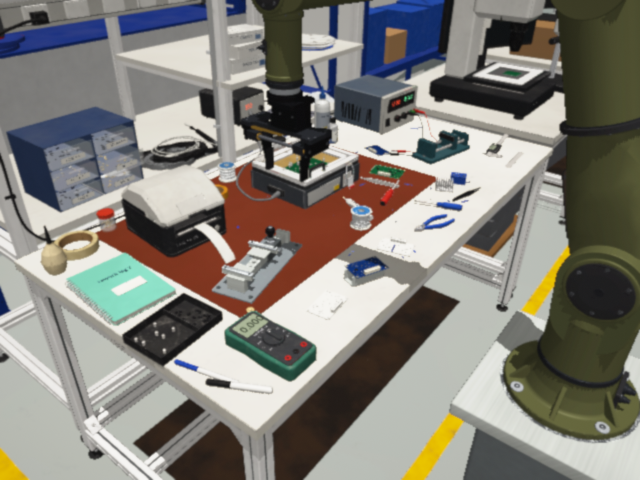

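View pics/side0.png

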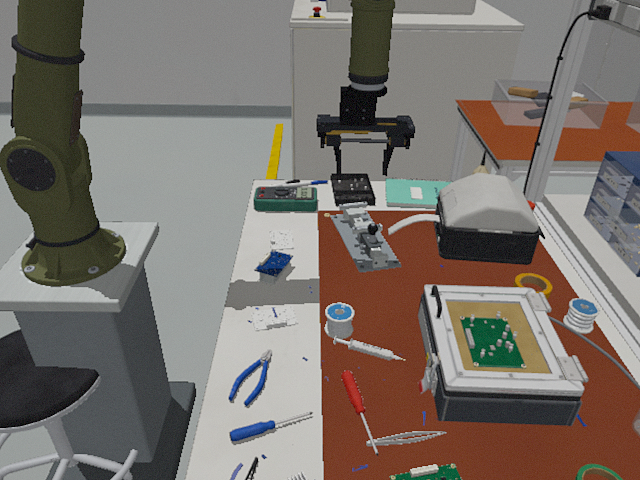

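View pics/wrist0.png

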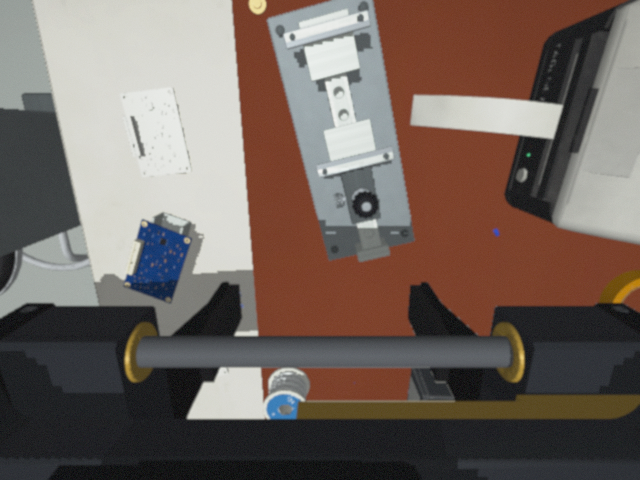

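Run:
```python
import cv2,numpy as np
a=cv2.imread('pics/wrist0.png'); cv2.imwrite('pics/z1.png',cv2.resize(a[195:320,100:260],None,fx=5,fy=4.8,interpolation=2))
cv2.imwrite('pics/z2.png',cv2.resize(a[0:270,255:425],None,fx=3.0,fy=2.2,interpolation=2)[:, :])
b=cv2.imread('pics/scene0.png'); c=cv2.imread('pics/side0.png')
x=cv2.resize(b[220:300,320:420],(500,400),interpolation=2)
y=cv2.resize(c[225:290,240:305],(300,300),interpolation=2)
z=np.zeros((400,800,3),np.uint8); z[:,:500]=x; z[:300,500:]=y
cv2.imwrite('pics/z3.png',z)
```

```text
(no output)
```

View pics/z1.png

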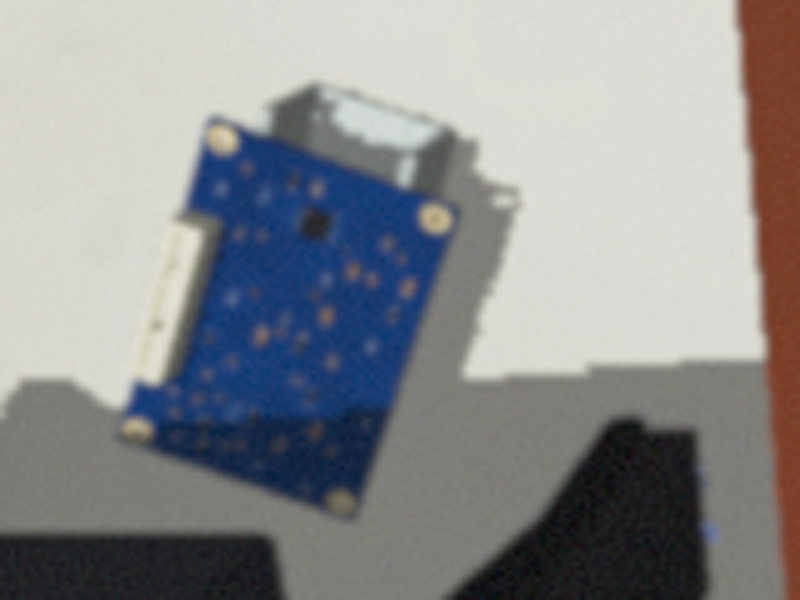

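View pics/z2.png

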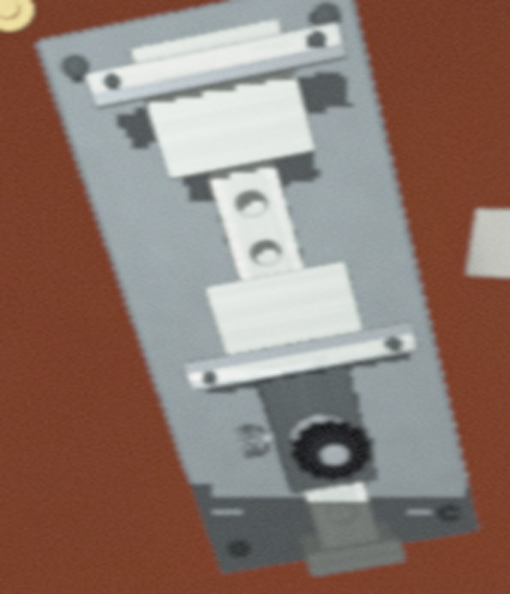

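View pics/z3.png

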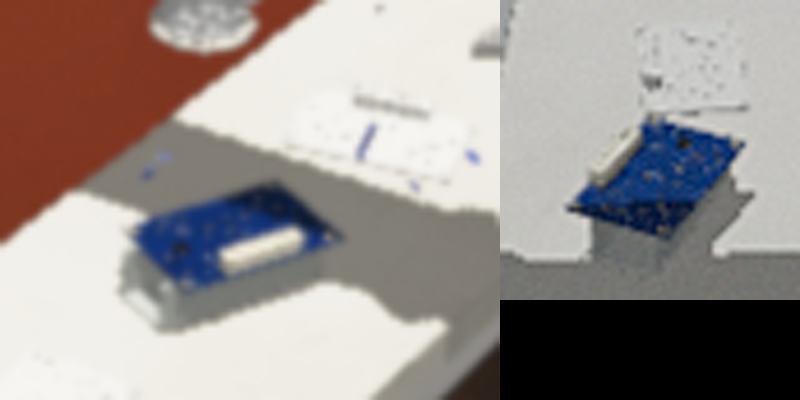

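Run:
```python
from h import *
P={}
for f,roi in [('wrist0',(100,195,260,320)),('scene0',(335,245,400,295)),('side0',(250,245,300,282))]:
    im,c=load(f); x0,y0,x1,y1=roi
    h=cv2.cvtColor(im,cv2.COLOR_BGR2HSV)
    m=((h[...,0]>100)&(h[...,0]<130)&(h[...,1]>110)).astype(np.uint8)
    mm=np.zeros_like(m); mm[y0:y1,x0:x1]=m[y0:y1,x0:x1]
    mm=cv2.morphologyEx(mm,cv2.MORPH_OPEN,np.ones((2,2)))
    cs=max(cv2.findContours(mm,0,1)[0],key=cv2.contourArea)
    q=cv2.convexHull(cs); 
    ap=cv2.approxPolyDP(q,4,True)[:,0]; print(f,ap.tolist(),cv2.contourArea(cs))
_,cw=load('wrist0')
z=0.028
pts=[(142,219.4),(192,238.3),(171,303.3),(123.6,286.3)]
W=[onz(cw,u,v,z) for u,v in pts]
for w in W: print(w.round(4))
for i in range(4): print(np.linalg.norm(W[i]-W[(i+1)%4]))
for f in ['scene0','side0']:
    _,c=load(f); print(f,[proj(c,w).round(1).tolist() for w in W])
print(np.mean(W,0))
# holder
k=[(366,205)]
print('knob',onz(cw,366,205,.083))
s=lambda u,v:(u/3+255,v/2.2)
for n,uv,zz in [('bl',(220,573),.011),('br',(478,530),.011),('tl',(37,43),.011),('tr',(357,-5),.011),('fix lip l',(97,104),.056),('fix lip r',(345,52),.056),('jaw lip l',(187,366),.056),('jaw lip r',(413,327),.056)]:
    print(n,onz(cw,*s(*uv),zz).round(4))
```

```text
wrist0 [[149, 224], [185, 236], [189, 246], [173, 295], [164, 300], [133, 289], [127, 281], [141, 229]] 2824.5
scene0 [[385, 266], [362, 277], [349, 270], [372, 259]] 300.5
side0 [[291, 258], [274, 276], [258, 269], [272, 253]] 414.0
[ 0.4558 -0.0062  0.028 ]
[ 0.5062 -0.0272  0.028 ]
[ 0.4731 -0.1051  0.028 ]
[ 0.4225 -0.0838  0.028 ]
0.05462191866483049
0.08472159173087009
0.054831623879796496
0.08439934519626985
scene0 [[357.5, 277.8], [344.2, 265.3], [375.2, 255.4], [389.0, 267.3]]
side0 [[271.8, 250.3], [293.5, 255.8], [276.5, 276.7], [253.7, 270.4]]
[ 0.46439075 -0.05557866  0.028     ]
knob [0.68539104 0.02089536 0.083     ]
bl [ 0.6531 -0.0591  0.011 ]
br [ 0.7501 -0.0355  0.011 ]
tl [0.5951 0.1823 0.011 ]
tr [0.6943 0.1998 0.011 ]
fix lip l [0.6175 0.1502 0.056 ]
fix lip r [0.6864 0.1675 0.056 ]
jaw lip l [0.6421 0.0517 0.056 ]
jaw lip r [0.7111 0.0676 0.056 ]
```

step_arm:
  deltas:
    - [0, 0, 2, -10, -12, 4, 87]
    - [0, 0, 6, -35, -43, 12, 87]
    - [0, 0, 11, -65, -80, 24, 87]
    - [0, 0, 16, -95, -116, 36, 87]
    - [0, 0, 20, -120, -148, 46, 87]
    - [0, 0, 22.5, -135, -165, 50, 87]
    - [0, 0, 23, -140, -170, 50, 87]
    - [0, 0, 23, -140, -170, 50, 87]
  newtons: 15

```text
time: 1.15
position: [0.4811, -0.1395, 0.1732]
tool_rot: [2.618, 1.735, 0.002]
ft_force: [0.6, 0.6, 0.3]
grip_width: 1.0
```

Run:
```python
from h import *
snap('wrist','wrist1')
```

```text
(no output)
```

View pics/wrist1.png

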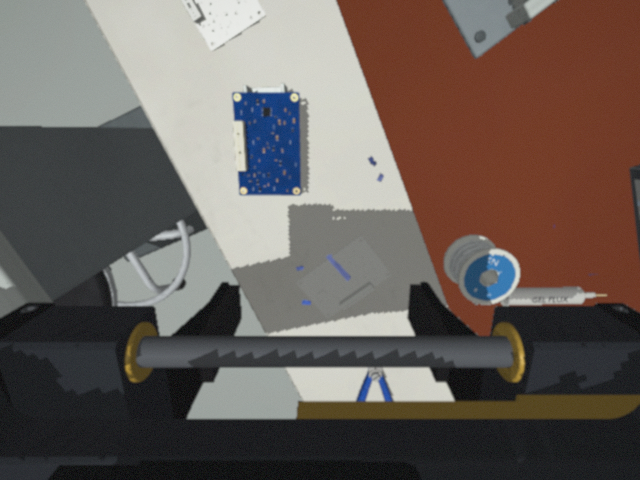

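Run:
```python
import cv2
a=cv2.imread('pics/wrist1.png'); cv2.imwrite('pics/z4.png',cv2.resize(a[80:205,220:320],None,fx=5,fy=4.8,interpolation=2))
```

```text
(no output)
```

View pics/z4.png

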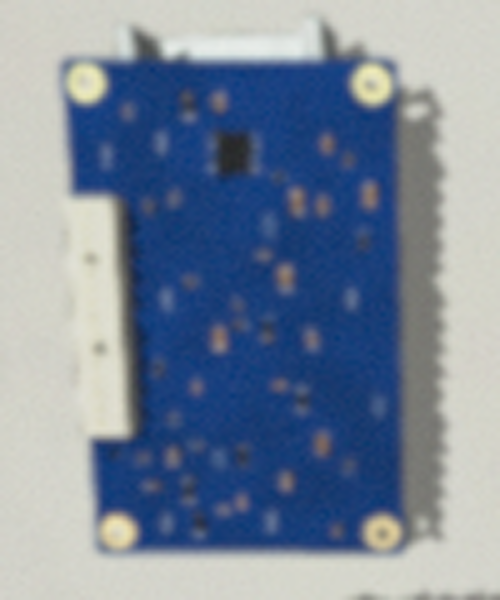

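Run:
```python
from h import *
_,c0=load('wrist0');_,c1=load('wrist1')
p0=[(142,219.4),(192,238.3),(171,303.3),(123.6,286.3)]
p1=[(63,60),(397,60),(405,550),(97,552)]; p1=[(u/5+220,v/4.8+80) for u,v in p1]
X=[]
for a,b in zip(p0,p1):
    x,r=tri((c0,*a),(c1,*b)); print(x.round(4),np.round(r,4)); X.append(x)
W=np.array([onz(c1,u,v,.028) for u,v in p1]); print(W.round(4))
print([np.linalg.norm(W[i]-W[(i+1)%4]).round(4) for i in range(4)])
for W in (W,np.array([onz(c0,u,v,.028) for u,v in p0])):
    d=(W[0]+W[1]-W[2]-W[3]); e=W[1]+W[2]-W[0]-W[3]; print(W.mean(0).round(4),np.degrees(np.arctan2(d[1],d[0])),np.degrees(np.arctan2(e[1],e[0])))
s=ctrl.get_state(); M=Ro.from_rotvec(s['tool_rot']).as_matrix(); print(s['position'],M.round(4))
```

```text
[ 0.4559 -0.0061  0.0283] [0. 0.]
[ 0.5061 -0.0273  0.0277] [0.0001 0.0001]
[ 0.4732 -0.1047  0.0285] [0.0002 0.0002]
[ 0.4223 -0.0837  0.028 ] [0.0002 0.0002]
[[ 0.4558 -0.0061  0.028 ]
 [ 0.5062 -0.0274  0.028 ]
 [ 0.473  -0.1047  0.028 ]
 [ 0.4222 -0.0836  0.028 ]]
[np.float64(0.0547), np.float64(0.0842), np.float64(0.055), np.float64(0.0845)]
[ 0.4643 -0.0554  0.028 ] 66.66466979907473 -22.749146334899216
[ 0.4644 -0.0556  0.028 ] 66.8837235257026 -22.6865770474098
[ 0.48138495 -0.13907093  0.17309715] [[ 3.889e-01  9.213e-01  1.500e-03]
 [ 9.213e-01 -3.889e-01  2.000e-04]
 [ 8.000e-04  1.300e-03 -1.000e+00]]
```

step_arm:
  deltas:
    - [0, 0, 0, 12, -8, 8, 87]
    - [0, 0, 0, 42, -28, 30, 87]
    - [0, 0, 0, 66, -45, 60, 87]
    - [0, 0, 0, 70.4, -48.3, 92, 87]
    - [0, 0, 0, 70.4, -48.3, 124, 87]
    - [0, 0, 0, 70.4, -48.3, 149, 87]
    - [0, 0, 0, 70.4, -48.3, 160, 87]
    - [0, 0, 0, 70.4, -48.3, 163, 87]

```text
time: 2.2
position: [0.4629, -0.0554, 0.0091]
tool_rot: [-2.618, -1.735, 0.001]
ft_force: [0.2, 0.0, 1.0]
grip_width: 1.002
```

Run:
```python
from h import *
s=ctrl.get_state();print(s['position'],s['ft_force'])
a,_=snap('wrist','wrist2');b,_=snap('scene','scene2')
z=np.zeros((480,800,3),np.uint8); z[:, :400]=cv2.resize(a[240:480,120:520],(400,240),interpolation=2).repeat(2,0) if 0 else 0
b=cv2.resize(b[200:300,300:440],(800,571),interpolation=2); cv2.imwrite('pics/z5.png',b[:,:,::-1])
```

```text
[ 0.46289431 -0.05541755  0.00907396] [0.23908997 0.03095341 0.97128308]
```

View pics/z5.png

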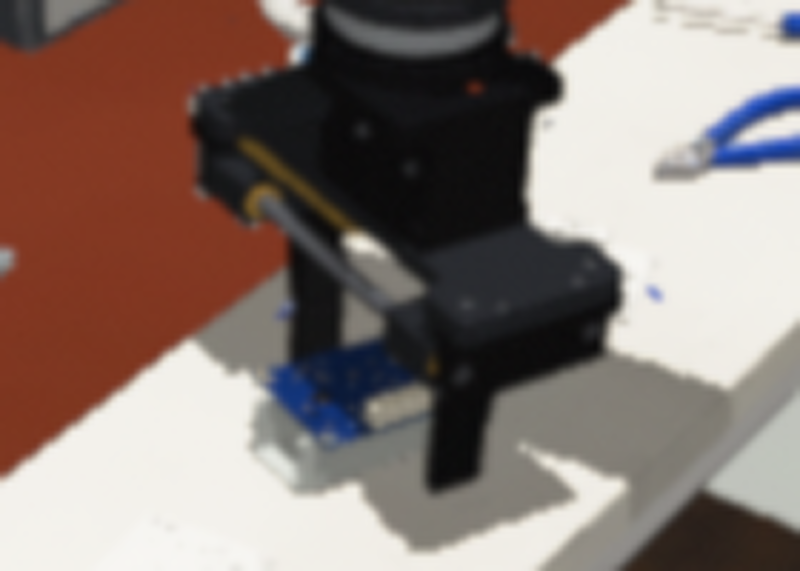

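View pics/wrist2.png

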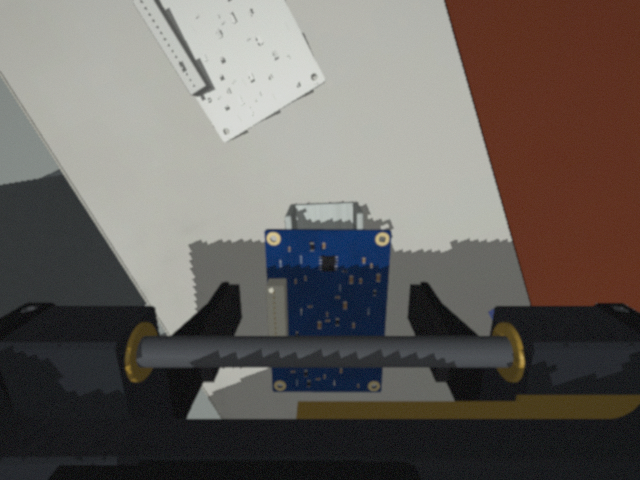

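step_arm:
  deltas:
    - [0, 0, 0, 0, 1, 0, 60]
    - [0, 0, 0, 0, 1, 0, 50]
    - [0, 0, 0, 0, 1, 0, 45]
    - [0, 0, 0, 0, 1, 0, 45]
    - [0, 0, 0, 0, 1, 0, 45]
    - [0, 0, 0, 0, 1, -10, 45]
    - [0, 0, 0, 0, 1, -35, 45]
    - [0, 0, 0, 0, 1, -60, 45]
  newtons: 20

```text
time: 3.3
position: [0.4638, -0.0567, 0.0706]
tool_rot: [-2.62, -1.734, 0.0]
ft_force: [0.4, 0.9, -0.5]
grip_width: 0.62
```

Run:
```python
from h import *
s=ctrl.get_state();print(s['position'],s['ft_force'],s['grip_width']*87)
a,_=snap('wrist','wrist3')
```

```text
[ 0.46384765 -0.05672716  0.07061177] [ 0.39751729  0.94347651 -0.45797323] 53.90839987196944
```

View pics/wrist3.png

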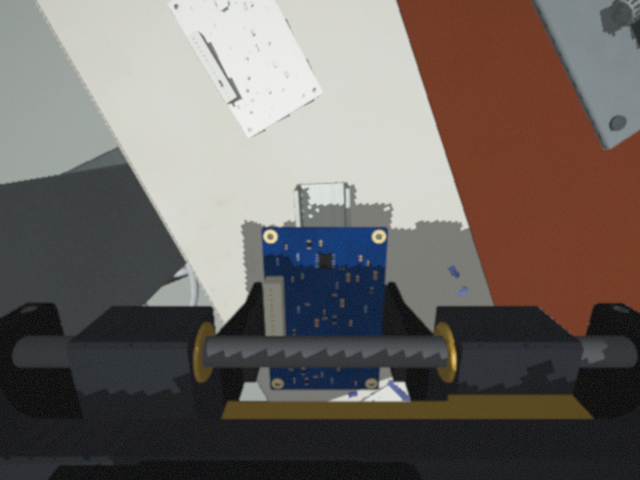

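step_arm:
  deltas:
    - [0, 0, -2, 6, 10, -10, 45]
    - [0, 0, -7, 22, 38, -35, 45]
    - [0, 0, -14, 44, 76, -65, 45]
    - [0, 0, -21, 66, 114, -90, 45]
    - [0, 0, -28, 86, 149, -110, 45]
    - [0, 0, -34, 101, 175, -118, 45]
    - [0, 0, -36.5, 108, 187, -119, 45]
    - [0, 0, -36.5, 109, 188.5, -119, 45]

```text
time: 4.35
position: [0.6807, -0.0295, 0.1873]
tool_rot: [-1.943, -2.467, 0.001]
ft_force: [0.0, 0.5, -0.6]
grip_width: 0.621
```

Run:
```python
from h import *
s=ctrl.get_state();print(s['position'],s['ft_force'],s['grip_width']*87)
M=Ro.from_rotvec(s['tool_rot']).as_matrix(); print(M.round(4))
a,_=snap('wrist','wrist4')
cv2.imwrite('pics/z6.png',cv2.resize(a[0:280,220:480],(780,590),interpolation=2)[:,:,::-1])
```

```text
[ 0.68073269 -0.02954091  0.18726506] [ 0.02583152  0.53420994 -0.62371795] 54.03195361389302
[[-2.343e-01  9.722e-01 -1.500e-03]
 [ 9.722e-01  2.343e-01  5.000e-04]
 [ 8.000e-04 -1.300e-03 -1.000e+00]]
```

View pics/wrist4.png

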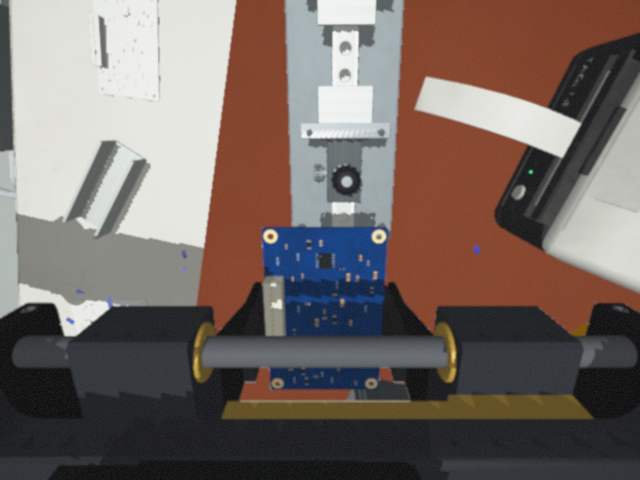

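View pics/z6.png

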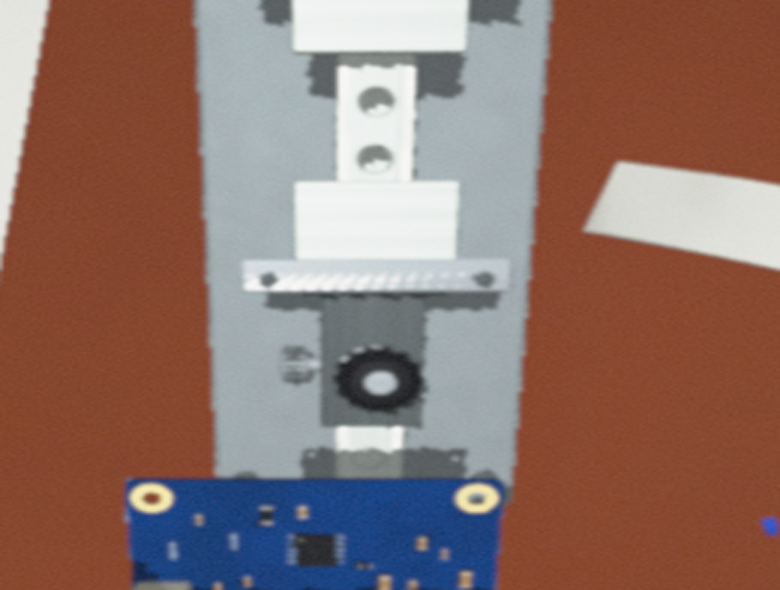

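Run:
```python
import cv2
a=cv2.imread('pics/wrist0.png'); cv2.imwrite('pics/z7.png',cv2.resize(a[0:100,265:395],(780,600),interpolation=2))
cv2.imwrite('pics/z8.png',cv2.resize(a[110:225,300:420],(780,575*13//10*1)[:1]+(598,),interpolation=2))
b=cv2.imread('pics/side0.png'); cv2.imwrite('pics/z9.png',cv2.resize(b[195:280,320:410],(720,600),interpolation=2))
```

```text
(no output)
```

View pics/z7.png

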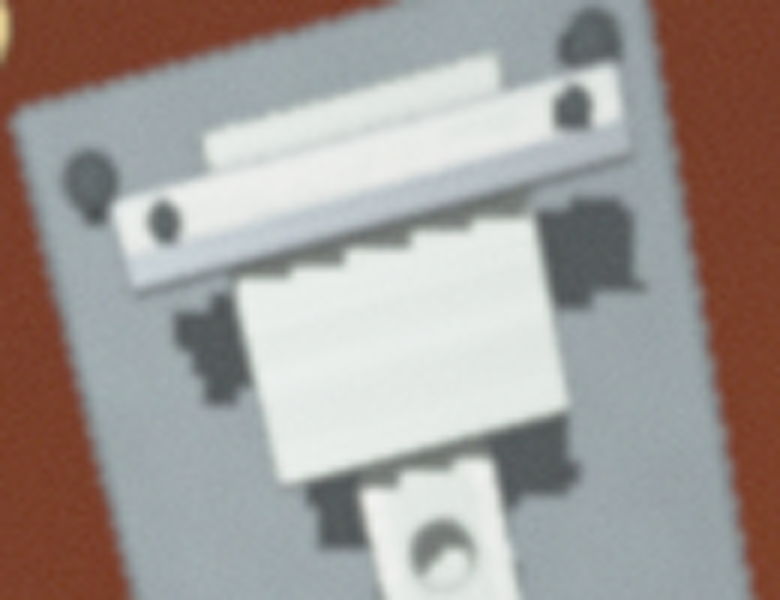

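View pics/z8.png

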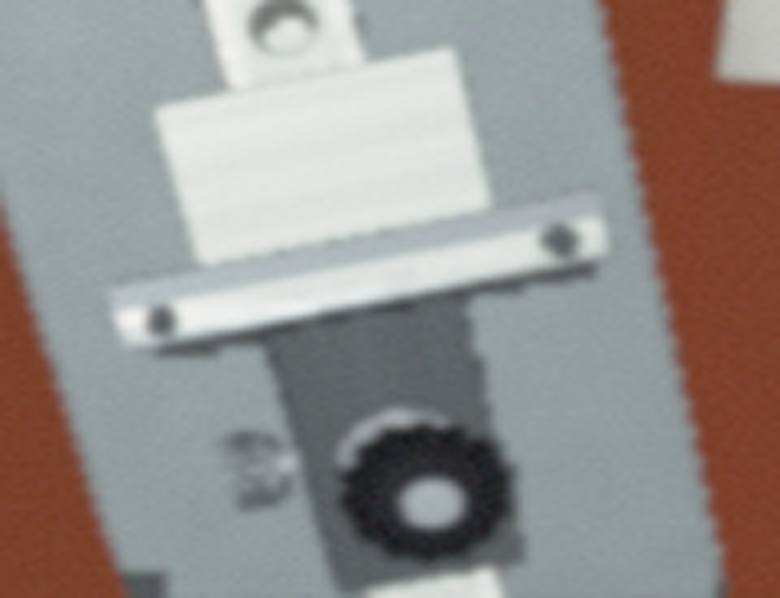

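View pics/z9.png

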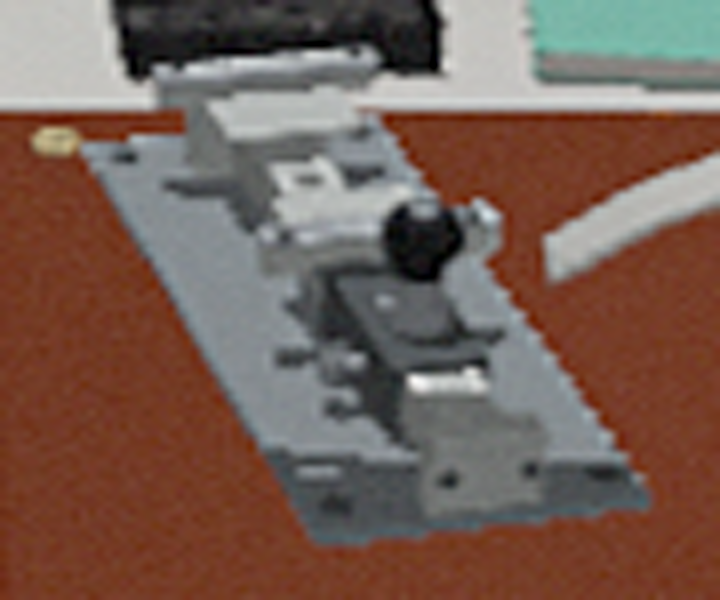

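Run:
```python
from h import *
_,c0=load('wrist0');_,c4=load('wrist4');_,cs=load('side0')
F={'fixlip':([(288,48.8),(370.3,25.3)],None,.0535),
'fixledge':([(312.5,80.7),(359.7,67.5)],[(317.7,24.2),(375.7,23.7)],.048),
'jawledge':([(323.8,131.2),(370,119.2)],[(318.3,85.9),(373,85.9)],.048),
'jawlip':([(316.9,166.3),(392.3,147.5)],[(301,123.4),(389.3,123.4)],.0535),
'knob':([(365.8,204.2)],[(346.3,179.9)],.083),
'hole2':([(300+283/6.5,110+27/5.2)],[(375/3+220,158/2.107)],.036)}
for n,(a,b,z) in F.items():
    for i in range(len(a)):
        A=onz(c0,*a[i],z)
        if b: 
            x,r=tri((c0,*a[i]),(c4,*b[i])); print(n,A.round(4),onz(c4,*b[i],z).round(4),'tri',x.round(4),np.round(r,4))
        else: print(n,A.round(4))
# knob with side
ks=(320+424/8,195+237/7.06)
x,r=tri((c0,365.8,204.2),(c4,346.3,179.9),(cs,*ks)); print('knob3',x,r)
# board corners in tool frame of wrist4
s=ctrl.get_state(); M=Ro.from_rotvec(s['tool_rot']).as_matrix(); p=s['position']
for q in [(263,227),(387,227),(380,390),(271,388)]:
    X=onz(c4,*q,p[2]+.0189); print((M.T@(X-p)).round(4))
```

```text
fixlip [0.6178 0.1495 0.0535]
fixlip [0.6869 0.167  0.0535]
fixledge [0.6381 0.1254 0.048 ] [0.6373 0.1255 0.048 ] tri [0.6379 0.1249 0.0511] [0.0004 0.0004]
fixledge [0.6796 0.136  0.048 ] [0.6801 0.1362 0.048 ] tri [0.6798 0.1359 0.0486] [0.0003 0.0003]
jawledge [0.6481 0.0828 0.048 ] [0.6476 0.0836 0.048 ] tri [0.6481 0.0828 0.0566] [0.0001 0.0001]
jawledge [0.6903 0.0932 0.048 ] [0.6901 0.0939 0.048 ] tri [0.6896 0.093  0.0541] [0. 0.]
jawlip [0.6416 0.0515 0.0535] [0.6406 0.0527 0.0535] tri [0.6418 0.0528 0.0672] [0.0002 0.0002]
jawlip [0.7112 0.0685 0.0535] [0.7101 0.0694 0.0535] tri [0.7088 0.0689 0.0639] [0.0004 0.0004]
knob [0.6852 0.0216 0.083 ] [0.6851 0.0208 0.083 ] tri [0.686  0.0199 0.0751] [0.0002 0.0002]
hole2 [0.6667 0.0971 0.036 ] [0.6666 0.0981 0.036 ] tri [0.6664 0.0968 0.0444] [0.0001 0.0001]
knob3 [0.68616083 0.01964591 0.07347629] [np.float64(0.0001649892726533199), np.float64(0.00022560051497246998), np.float64(6.099842122681603e-05)]
[ 0.0447 -0.0265 -0.0188]
[ 0.0448  0.0268 -0.0189]
[-0.0406  0.028  -0.019 ]
[-0.0394 -0.027  -0.0189]
```

Run:
```python
from h import *
a=cv2.imread('pics/wrist4.png'); b=cv2.imread('pics/wrist2.png')
z=np.hstack([cv2.resize(a[215:400,255:395],(400,530),interpolation=2),cv2.resize(b[215:400,255:395],(400,530),interpolation=2)])
cv2.imwrite('pics/z10.png',z)
a,_=snap('side','side4'); cv2.imwrite('pics/z11.png',cv2.resize(a[130:290,280:480],(750,600),interpolation=2)[:,:,::-1])
```

```text
(no output)
```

View pics/z10.png

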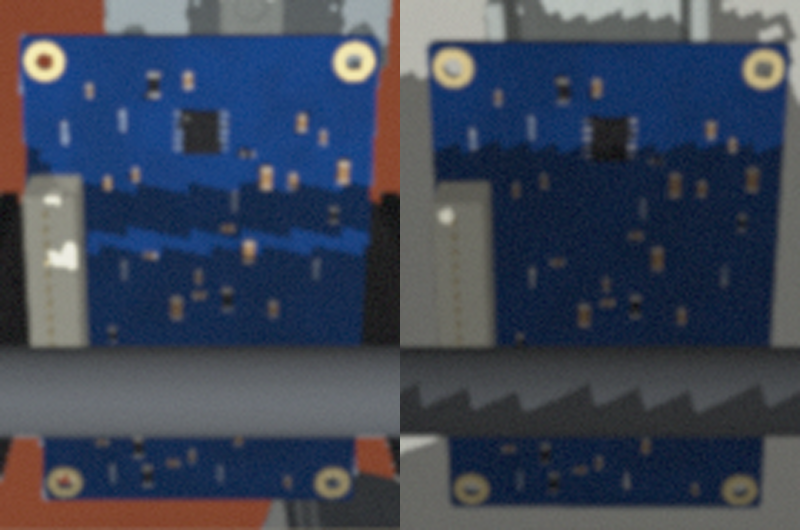

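View pics/z11.png

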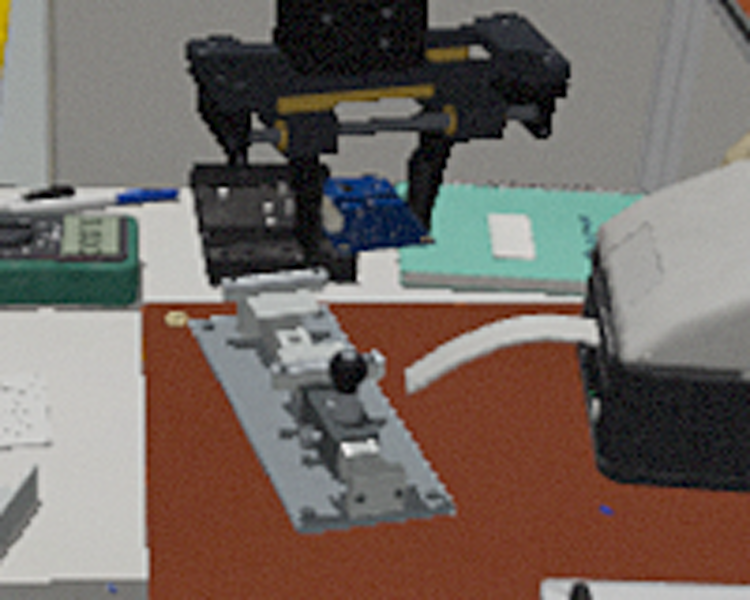

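step_arm:
  deltas:
    - [0, 0, 0, 8, 1, 2, 45]
    - [0, 0, 0, 30, 4, 10, 45]
    - [0, 0, 0, 60, 7, 25, 45]
    - [0, 0, 0, 90, 11, 45, 45]
    - [0, 0, 0, 118, 14, 70, 45]
    - [0, 0, 0, 133, 16, 93, 45]
    - [0, 0, 0, 137, 16.4, 105, 45]
    - [0, 0, 0, 137, 16.4, 107, 45]

```text
time: 5.45
position: [0.6632, 0.1075, 0.0808]
tool_rot: [-1.943, -2.467, 0.002]
ft_force: [-0.4, -0.1, -0.3]
grip_width: 0.621
```

Run:
```python
from h import *
s=ctrl.get_state();print(s['position'],s['ft_force'],s['grip_width']*87)
a,_=snap('wrist','wrist5')
b,_=snap('side','side5'); cv2.imwrite('pics/z12.png',cv2.resize(b[130:290,280:480],(750,600),interpolation=2)[:,:,::-1])
```

```text
[0.66317085 0.10749619 0.08076388] [-0.36357362 -0.06788953 -0.30454624] 54.00834201567643
```

View pics/wrist5.png

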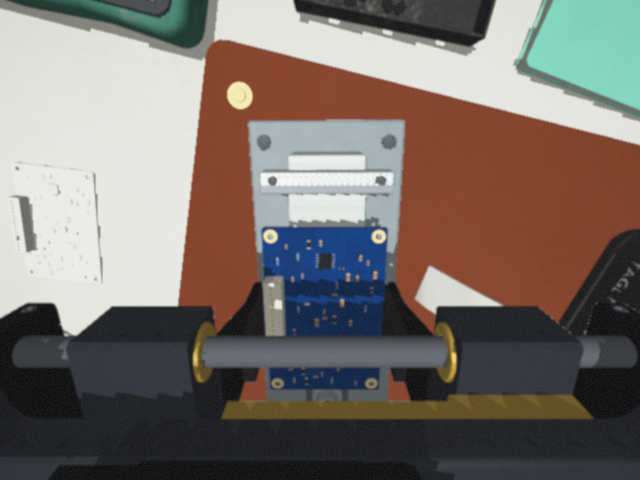

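View pics/z12.png

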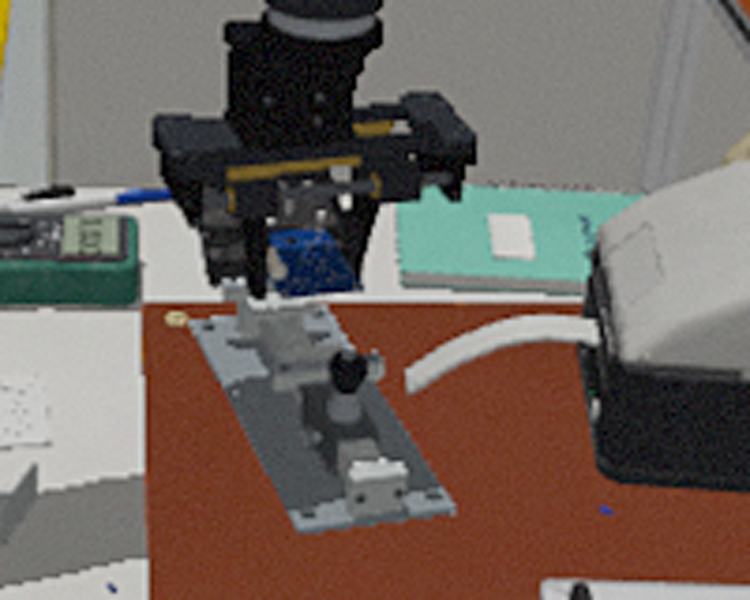

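Run:
```python
from h import *
im,c=load('wrist5'); cv2.imwrite('pics/z13.png',cv2.resize(im[110:240,240:410],(780,596),interpolation=2))
s=ctrl.get_state(); M=Ro.from_rotvec(s['tool_rot']).as_matrix(); p=s['position']
for q,z in [((262,227.9),p[2]+.0189),((388,227.9),p[2]+.0189),((261,191.5),.0535),((394,191.5),.0535),((248.5,122),.011),((404.5,121),.011)]:
    X=onz(c,*q,z); print(X.round(4),(M.T@(X-p)).round(4))
```

```text
[0.6263 0.1445 0.101 ] [ 0.0463 -0.0282 -0.019 ]
[0.6785 0.1571 0.101 ] [ 0.0464  0.0255 -0.0189]
[0.6164 0.1498 0.0535] [ 0.0537 -0.0366  0.0285]
[0.6875 0.167  0.0535] [0.0539 0.0365 0.0286]
[0.5948 0.1826 0.011 ] [ 0.0907 -0.05    0.071 ]
[0.6907 0.2064 0.011 ] [0.0915 0.0488 0.0711]
```

View pics/z13.png

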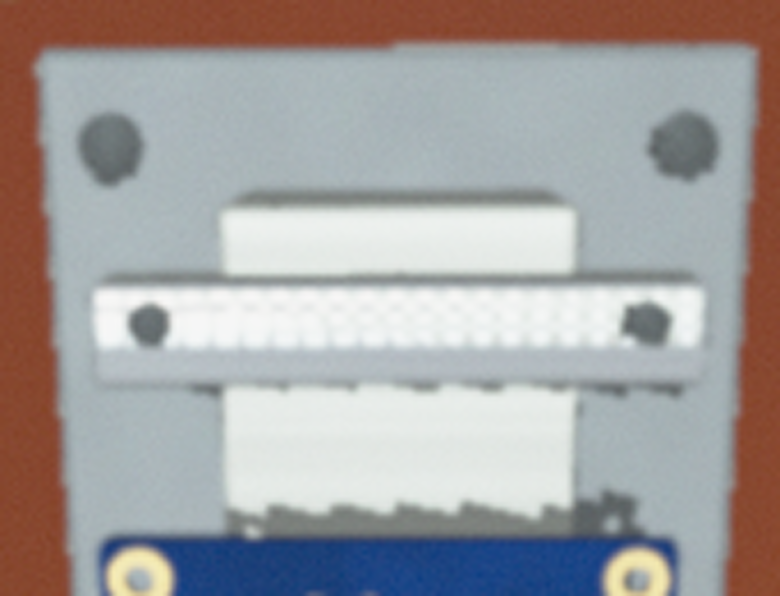

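step_arm:
  deltas:
    - [0, 0, 0, 0, 0.6, 6, 45]
    - [0, 0, 0, 0, 1.2, 18, 45]
    - [0, 0, 0, 0, 1.2, 30, 45]
    - [0, 0, 0, 0, 1.2, 39, 45]
    - [0, 0, 0, 0, 1.2, 44, 45]
    - [0, 0, 0, 0, 1.2, 47, 45]
    - [0, 0, 0, 0, 1.2, 48.5, 45]
    - [0, 0, 0, 0, 1.2, 48.5, 45]

```text
time: 6.55
position: [0.6654, 0.1073, 0.0333]
tool_rot: [1.945, 2.467, 0.0]
ft_force: [0.5, -0.5, -0.6]
grip_width: 0.623
```

Run:
```python
from h import *
s=ctrl.get_state();print(s['position'],s['ft_force'],s['grip_width']*87)
a,_=snap('wrist','wrist6')
b,_=snap('side','side6'); cv2.imwrite('pics/z14.png',cv2.resize(b[170:290,310:430],(600,600),interpolation=2)[:,:,::-1])
```

```text
[0.6654109  0.10729335 0.03330221] [ 0.53558931 -0.51724842 -0.56672763] 54.196045888255426
```

View pics/wrist6.png

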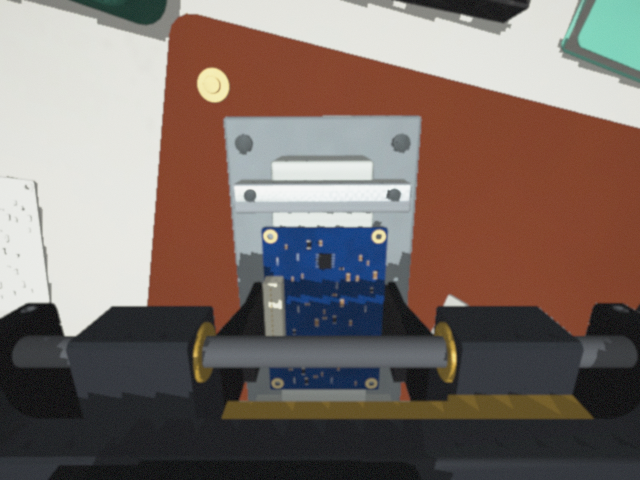

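View pics/z14.png

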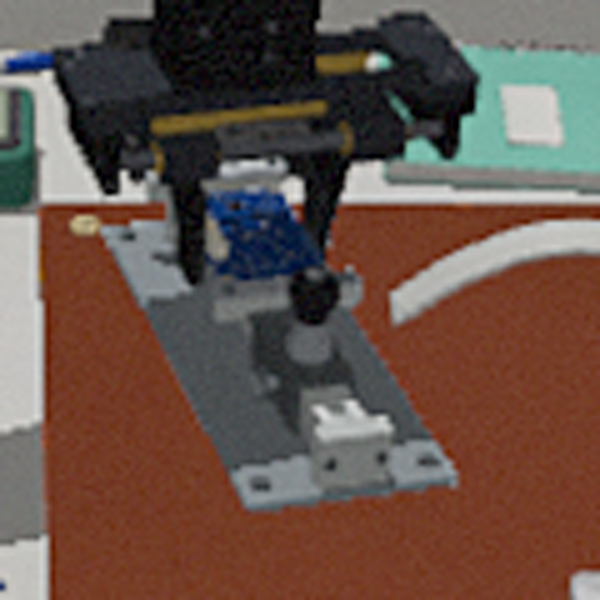

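step_arm:
  deltas:
    - [0, 0, 0, 0, -0.7, 0.7, 45]
    - [0, 0, 0, 0, -0.7, 1.4, 45]
    - [0, 0, 0, 0, -0.7, 2, 45]
    - [0, 0, 0, 0, -0.7, 2, 45]
    - [0, 0, 0, 0, -0.7, 2, 54]
    - [0, 0, 0, 0, -0.7, 2, 60]
    - [0, 0, 0, 0, -0.7, 2, 66]
    - [0, 0, 0, 0, -0.7, 2, 72]

```text
time: 7.65
position: [0.6643, 0.1071, 0.0306]
tool_rot: [-1.945, -2.467, 0.001]
ft_force: [0.4, -0.1, -0.4]
grip_width: 0.787
```

Run:
```python
from h import *
s=ctrl.get_state();print(s['position'],s['ft_force'],s['grip_width']*87)
a,_=snap('wrist','wrist7')
cv2.imwrite('pics/z15.png',cv2.resize(a[110:400,220:430],(560,600),interpolation=2)[:,:,::-1])
```

```text
[0.66434328 0.10706672 0.03058813] [ 0.40100796 -0.12563208 -0.4349836 ] 68.4835785974522
```

View pics/z15.png

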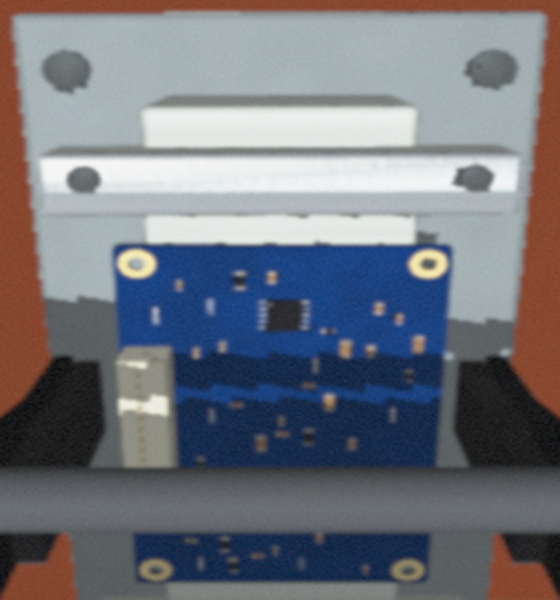

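step_arm:
  deltas:
    - [0, 0, 0, 0, 0, -8, 72]
    - [0, 0, 0, 0, 0, -32, 72]
    - [0, 0, 0, 0, 0, -62, 72]
    - [0, 0, 0, -20, 0, -85, 65]
    - [0, 0, 0, -50, 0.2, -95, 60]
    - [0, 0, 0, -77, 0.4, -95, 60]
    - [0, 0, 0, -89, 0.4, -95, 60]
    - [0, 0, 0, -89.9, 0.4, -95, 60]

```text
time: 8.7
position: [0.6859, 0.0191, 0.126]
tool_rot: [-1.947, -2.466, 0.0]
ft_force: [-0.2, 0.2, 0.5]
grip_width: 0.693
```

Run:
```python
from h import *
s=ctrl.get_state();print(s['position'],s['ft_force'],s['grip_width']*87)
a,_=snap('wrist','wrist8')
b,_=snap('side','side8'); cv2.imwrite('pics/z16.png',cv2.resize(b[130:290,310:470],(600,600),interpolation=2)[:,:,::-1])
```

```text
[0.68589841 0.01914931 0.12603091] [-0.20912944  0.15363783  0.47611855] 60.30481393911063
```

View pics/wrist8.png

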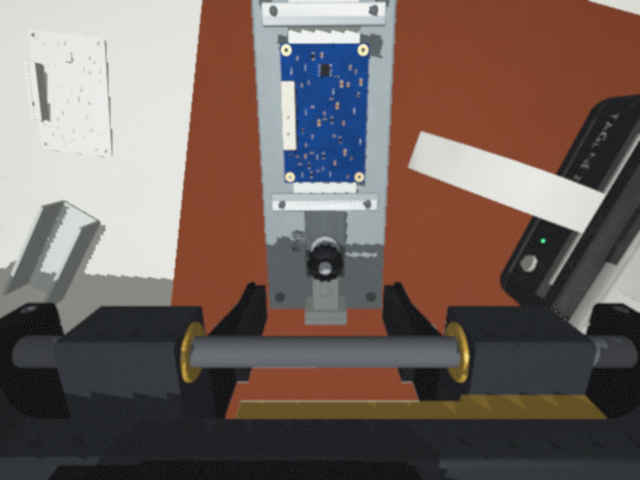

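View pics/z16.png

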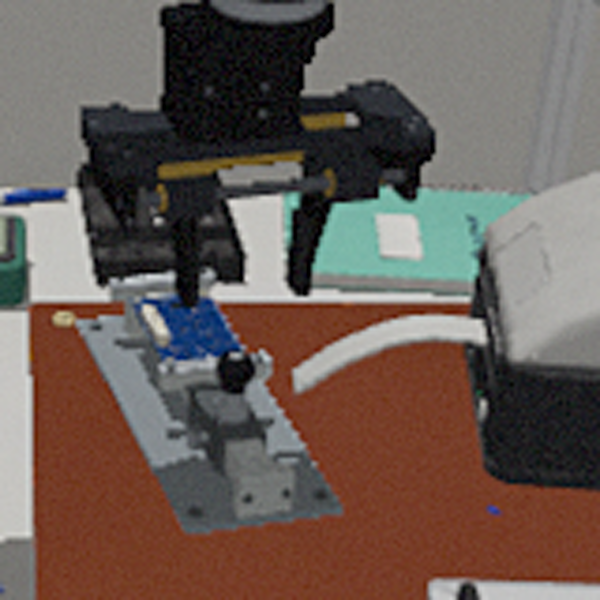

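Run:
```python
from h import *
im,c=load('wrist8'); _,c0=load('wrist0'); cv2.imwrite('pics/z17.png',cv2.resize(im[0:300,250:400],(390,780)[:2] if 0 else (300,600),interpolation=2))
cv2.imwrite('pics/z18.png',cv2.resize(im[180:310,260:390],(600,600),interpolation=2))
s=ctrl.get_state(); M=Ro.from_rotvec(s['tool_rot']).as_matrix(); p=s['position']
for q,z in [((325,261),.081),((272,196),.0535),((377,196),.0535),((280,43),.05),((367,43),.05),((365,184),.05),((285,184),.05)]:
    X=onz(c,*q,z); print(q,X.round(4),(M.T@(X-p)).round(4))
print(tri((c,325,261),(c0,365.8,204.2)))
```

```text
(325, 261) [0.6846 0.0233 0.081 ] [ 0.0021 -0.0005  0.0449]
(272, 196) [0.6408 0.0509 0.0535] [ 0.0391 -0.0366  0.0725]
(377, 196) [0.7106 0.0675 0.0535] [0.0389 0.0352 0.0724]
(280, 43) [0.6276 0.1439 0.05  ] [ 0.1326 -0.0276  0.0761]
(367, 43) [0.6793 0.1562 0.05  ] [0.1324 0.0255 0.0761]
(365, 184) [0.701  0.0731 0.05  ] [0.0466 0.0271 0.076 ]
(285, 184) [0.6476 0.0603 0.05  ] [ 0.0467 -0.0278  0.076 ]
(array([0.68622844, 0.01891897, 0.06953992]), [np.float64(0.00057234110466139), np.float64(0.0005723411046612315)])
```

View pics/z18.png

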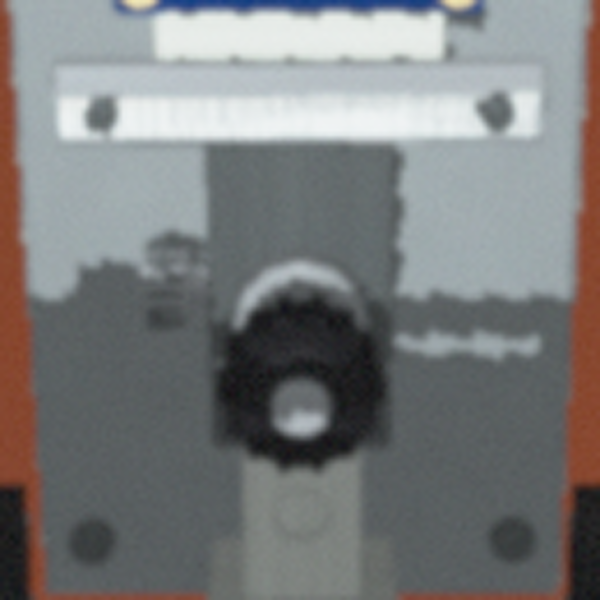

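step_arm:
  deltas:
    - [0, 0, 0, -0.8, -0.5, 8, 60]
    - [0, 0, 0, -1.6, -0.5, 24, 60]
    - [0, 0, 0, -1.6, -0.5, 40, 60]
    - [0, 0, 0, -1.6, -0.5, 54, 60]
    - [0, 0, 0, -1.6, -0.5, 64, 60]
    - [0, 0, 0, -1.6, -0.5, 69, 60]
    - [0, 0, 0, -1.6, -0.5, 71, 60]
    - [0, 0, 0, -1.6, -0.5, 71, 60]

```text
time: 9.8
position: [0.6861, 0.0181, 0.0555]
tool_rot: [1.945, 2.467, 0.001]
ft_force: [-0.3, 0.9, 0.6]
grip_width: 0.691
```

Run:
```python
from h import *
s=ctrl.get_state();print(s['position'],s['ft_force'],s['grip_width']*87)
a,_=snap('wrist','wrist9')
b,_=snap('side','side9'); cv2.imwrite('pics/z19.png',cv2.resize(b[170:290,310:430],(600,600),interpolation=2)[:,:,::-1])
```

```text
[0.68612245 0.01808153 0.05545145] [-0.33108748  0.91559226  0.61623329] 60.0923507556585
```

View pics/wrist9.png

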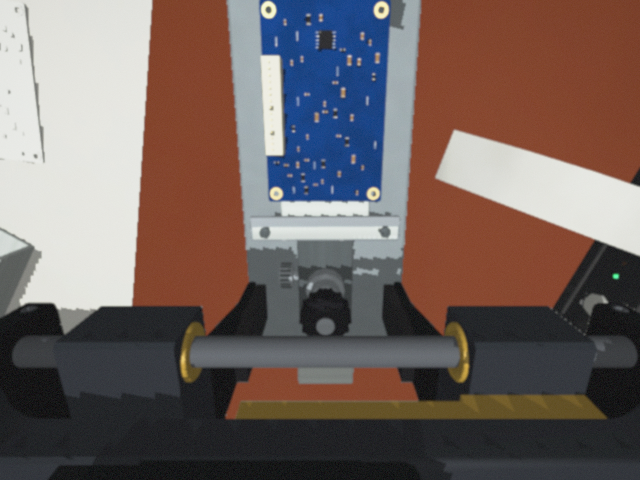

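View pics/z19.png

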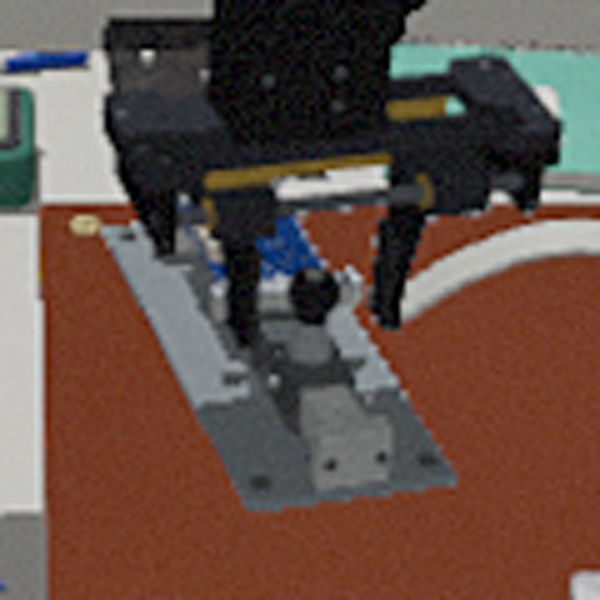

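Run:
```python
from h import *
_,c=load('wrist9')
s=ctrl.get_state(); M=Ro.from_rotvec(s['tool_rot']).as_matrix(); p=s['position']
for q,z in [((325,326),.083),((252,218),.0535),((398,218),.0535)]:
    X=onz(c,*q,z); print(q,X.round(4),(M.T@(X-p)).round(4))
```

```text
(325, 326) [0.6854 0.0194 0.083 ] [ 0.0014 -0.0005 -0.0273]
(252, 218) [0.641  0.052  0.0535] [ 0.0435 -0.0361  0.0022]
(398, 218) [0.7103 0.0686 0.0535] [0.0434 0.0352 0.0022]
```

step_arm:
  deltas:
    - [0, 0, 0, 0.6, -0.4, 0, 45]
    - [0, 0, 0, 0.6, -0.4, 0, 32]
    - [0, 0, 0, 0.6, -0.4, 0, 24]
    - [0, 0, 0, 0.6, -0.4, 0, 15]
    - [0, 0, 0, 0.6, -0.4, 0, 15]
    - [0, 0, 0, 0.6, -0.4, 0, 15]
    - [0, 0, 0, 0.6, -0.4, 0, 15]
    - [0, 0, 0, 0.6, -0.4, 0, 15]
  newtons: 35

```text
time: 10.9
position: [0.6862, 0.0188, 0.0552]
tool_rot: [1.944, 2.466, 0.002]
ft_force: [4.8, 1.0, -3.4]
grip_width: 0.236
```

step_arm:
  deltas:
    - [0, 0, 0, 0, 0.2, -1.5, 15]
    - [0, 0, 0, 0, 0.4, -3.5, 15]
    - [0, 0, 0, 0, 0.4, -5.5, 15]
    - [0, 0, 0, 0, 0.4, -7.5, 15]
    - [0, 0, 0, 0, 0.4, -9.5, 15]
    - [0, 0, 0, 0, 0.4, -11, 15]
    - [0, 0, 0, 0, 0.4, -11, 15]
    - [0, 0, 0, 0, 0.4, -11, 15]

```text
time: 11.9
position: [0.6861, 0.0188, 0.0651]
tool_rot: [1.945, 2.467, 0.001]
ft_force: [6.4, 1.3, -6.9]
grip_width: 0.24
```

Run:
```python
from h import *
s=ctrl.get_state();print(s['position'],s['ft_force'],s['grip_width']*87)
a,_=snap('wrist','wrist10')
b,_=snap('side','side10'); cv2.imwrite('pics/z20.png',cv2.resize(b[170:290,310:430],(600,600),interpolation=2)[:,:,::-1])
```

```text
[0.68608571 0.01878277 0.06512421] [ 6.38368259  1.30703216 -6.93027477] 20.894632160559265
```

View pics/z20.png

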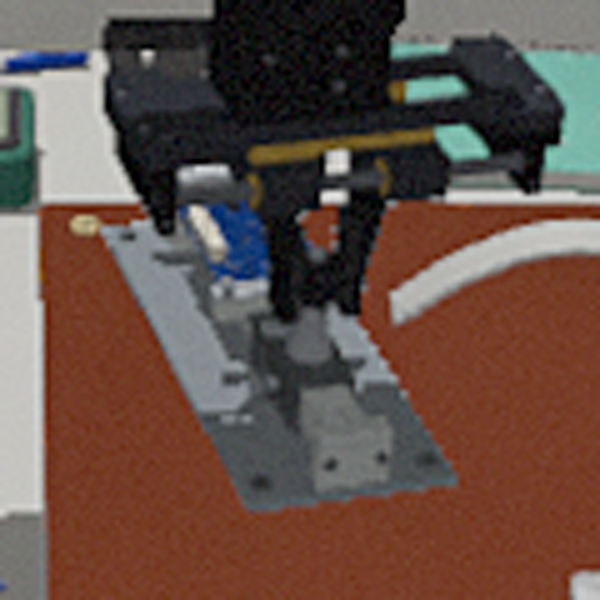

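View pics/wrist10.png

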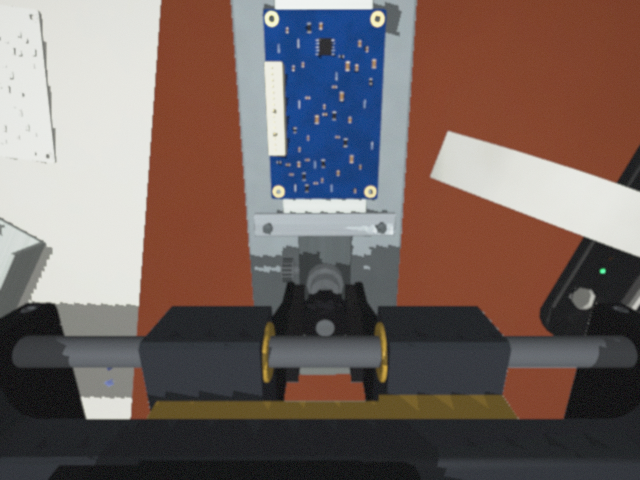

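step_arm:
  deltas:
    - [0, 0, 0, 0, 0.3, -0.8, 15]
    - [0, 0, 0, 1.5, 0.5, -0.8, 15]
    - [0, 0, 0, 5, 0.5, -0.8, 15]
    - [0, 0, 0, 9, 0.5, -0.8, 15]
    - [0, 0, 0, 13, 0.5, -0.8, 15]
    - [0, 0, 0, 17, 0.5, -0.8, 15]
    - [0, 0, 0, 19.5, 0.5, -0.8, 15]
    - [0, 0, 0, 20, 0.5, -0.8, 15]

```text
time: 13.0
position: [0.6816, 0.0373, 0.0657]
tool_rot: [1.945, 2.466, -0.001]
ft_force: [6.0, -0.3, -6.3]
grip_width: 0.234
```

Run:
```python
from h import *
s=ctrl.get_state();print(s['position'],s['ft_force'],s['grip_width']*87)
d=s['position']-np.array([.6861,.0188,.0651]); print(d@np.array([-.234,.972,0]))
a,_=snap('wrist','wrist11')
```

```text
[0.68159096 0.03727788 0.06571682] [ 6.00365279 -0.26555343 -6.25658852] 20.370135580988396
0.01901561336818394
```

View pics/wrist11.png

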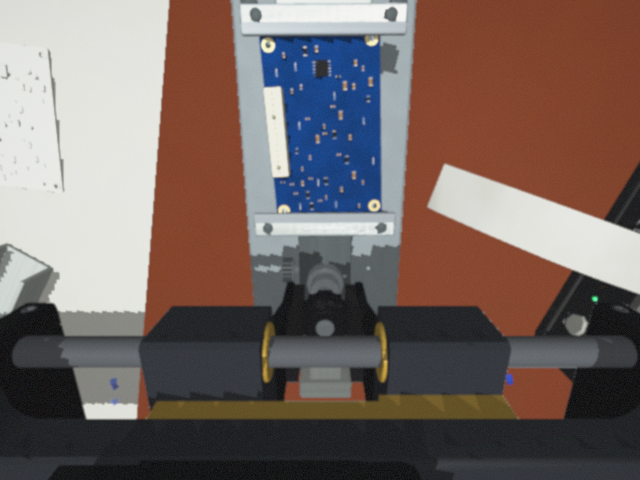

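Run:
```python
from h import *
im,c=load('wrist11'); cv2.imwrite('pics/z21.png',cv2.resize(im[0:240,230:420],(600,758)[:1]+(600,),interpolation=2))
```

```text
(no output)
```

View pics/z21.png

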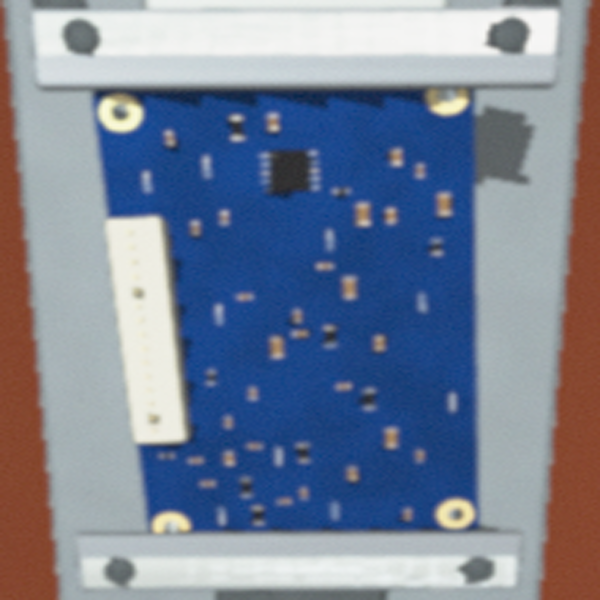

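step_arm:
  deltas:
    - [0, 0, 0, 0.5, 0, 0, 15]
    - [0, 0, 0, 0.9, 0, 0, 15]
    - [0, 0, 0, 1.0, 0, 0, 15]
    - [0, 0, 0, 1.0, 0, 0, 15]
    - [0, 0, 0, 1.0, 0, 1, 15]
    - [0, 0, 0, 1.0, 0, 2, 15]
    - [0, 0, 0, 1.0, 0, 3, 15]
    - [0, 0, 0, 1.0, 0, 3, 15]

```text
time: 14.05
position: [0.6814, 0.038, 0.0628]
tool_rot: [1.945, 2.466, -0.002]
ft_force: [5.7, -1.4, -7.0]
grip_width: 0.238
```

Run:
```python
from h import *
s=ctrl.get_state();print(s['position'],s['ft_force'],s['grip_width']*87)
d=s['position']-np.array([.6861,.0188,.0651]); print(d@np.array([-.234,.972,0]))
im,_=snap('wrist','wrist12')
cv2.imwrite('pics/z22.png',cv2.resize(im[0:240,230:420],(600,600),interpolation=2)[:,:,::-1])
```

```text
[0.6814379  0.03795512 0.06277776] [ 5.72345973 -1.35311614 -7.01836111] 20.74768305080405
0.01970970752882826
```

View pics/z22.png

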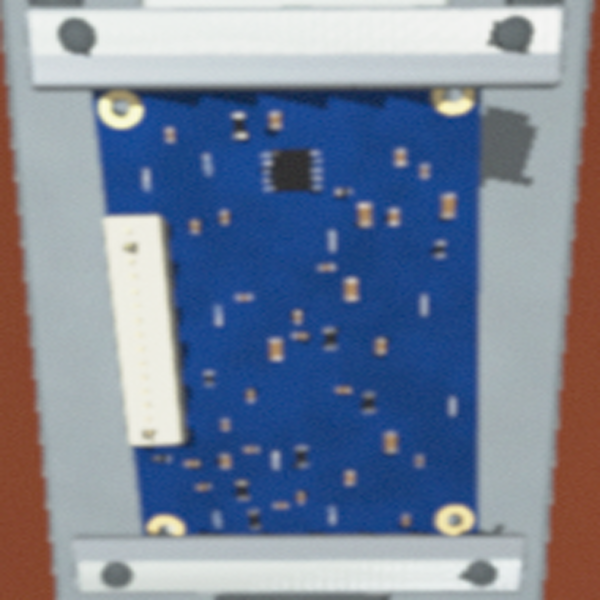

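step_arm:
  deltas:
    - [0, 0, 0, 0, 0, 1, 15]
    - [0, 0, 0, 0, 0, 2, 15]
    - [0, 0, 0, 0, 0, 3, 15]
    - [0, 0, 0, 0, 0, 4, 15]
    - [0, 0, 0, 0, 0, 5, 15]
    - [0, 0, 0, 0, 0, 6, 15]
    - [0, 0, 0, 0, 0, 6.5, 15]
    - [0, 0, 0, 0, 0, 6.5, 15]

```text
time: 15.1
position: [0.6814, 0.0379, 0.0567]
tool_rot: [1.945, 2.466, -0.001]
ft_force: [5.9, 0.1, -5.9]
grip_width: 0.237
```

Run:
```python
from h import *
s=ctrl.get_state();print(s['position'],s['ft_force'],s['grip_width']*87)
d=s['position']-np.array([.6861,.0188,.0651]); print(d@np.array([-.234,.972,0]))
im,_=snap('wrist','wrist13')
cv2.imwrite('pics/z23.png',cv2.resize(im[0:240,230:420],(600,600),interpolation=2)[:,:,::-1])
```

```text
[0.68144448 0.03794116 0.05665544] [ 5.9181117   0.057073   -5.91082345] 20.58915934165541
0.019694594162497726
```

View pics/z23.png

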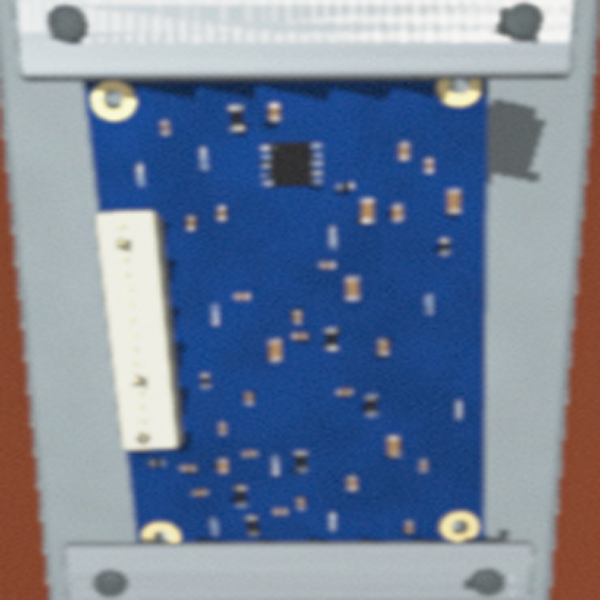

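step_arm:
  deltas:
    - [0, 0, 0, 0, 0, 0.5, 15]
    - [0, 0, 0, 0, 0, 1, 15]
    - [0, 0, 0, 0, 0, 1.5, 15]
    - [0, 0, 0, 0, 0, 2, 15]
    - [0, 0, 0, 0, 0, 2.5, 15]
    - [0, 0, 0, 0, 0, 3, 15]
    - [0, 0, 0, 0, 0, 3, 15]
    - [0, 0, 0, 0, 0, 3, 15]

```text
time: 16.15
position: [0.6813, 0.0391, 0.0551]
tool_rot: [1.945, 2.467, 0.0]
ft_force: [1.3, -1.8, 3.4]
grip_width: 0.232
```

Run:
```python
from h import *
s=ctrl.get_state();print(s['position'],s['ft_force'],s['grip_width']*87)
im,c=snap('wrist','wrist14')
cv2.imwrite('pics/z24.png',cv2.resize(im[0:240,230:420],(600,600),interpolation=2)[:,:,::-1])
b,_=snap('side','side14'); cv2.imwrite('pics/z25.png',cv2.resize(b[170:290,310:430],(600,600),interpolation=2)[:,:,::-1])
s=ctrl.get_state(); print(s['position'],s['ft_force'])
```

```text
[0.68131784 0.03908991 0.05510692] [ 1.31678713 -1.78514557  3.40682994] 20.22501790279699
[0.68132768 0.0390935  0.05506711] [ 0.6352223  -1.54079541  5.21203306]
```

View pics/z24.png

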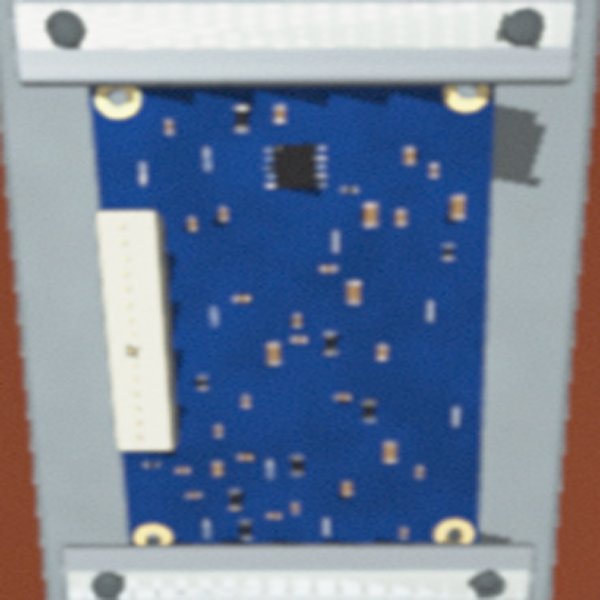

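View pics/z25.png

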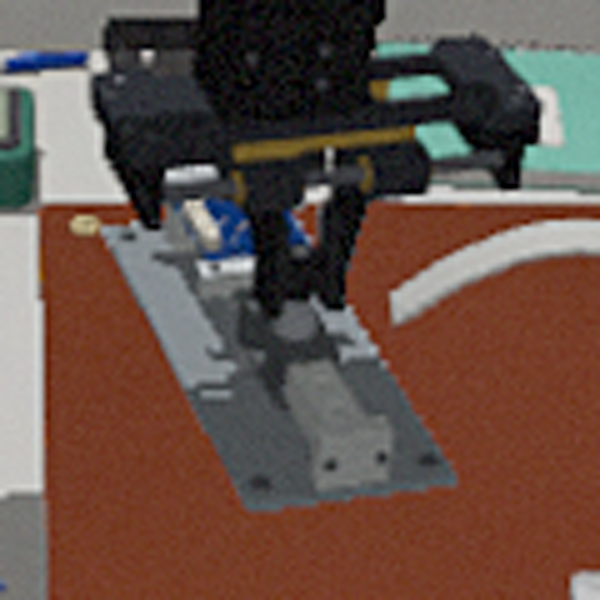

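Run:
```python
from h import *
A=[load(f)[0][230:350,265:385] for f in ('wrist9','wrist10','wrist14')]
cv2.imwrite('pics/z26.png',np.hstack([cv2.resize(a,(266,266),interpolation=2) for a in A]))
_,c=load('wrist14')
q=lambda u,v:(u/600*190+230,v/600*240)
y=np.array([-.2345,.9721,0]);x=np.array([.9721,.2345,0])
seat=np.array([.664,.1095,0])
for n,uv,z in [('flipL',(20,82),.0535),('flipR',(570,82),.0535),('jlipL',(65,546),.0535),('jlipR',(533,546),.0535),
 ('holeTL',(118,98),.05),('holeTR',(466,94),.05),('holeBR',(455,533),.05),('holeBL',(153,538),.05),('LT',(92,88),.05),('LB',(129,544),.05),('RT',(494,86),.05),('RB',(480,540),.05)]:
    X=onz(c,*q(*uv),z)-seat; print(n,(X@x*1e3).round(1),(X@y*1e3).round(1))
_,c=load('wrist8')
for n,uv in [('TL',(286,50)),('TR',(363,50)),('BR',(359.5,177)),('BL',(290,177)),('cTL',(280,43)),('cTR',(367,43)),('cBR',(365,184)),('cBL',(285,184))]:
    X=onz(c,*uv,.05)-seat; print('w8',n,(X@x*1e3).round(1),(X@y*1e3).round(1))
```

```text
flipL -36.9 50.5
flipR 35.7 50.4
jlipL -36.2 -29.1
jlipR 36.0 -29.2
holeTL -24.6 48.9
holeTR 22.6 49.4
holeBR 24.4 -27.4
holeBL -23.1 -28.4
LT -28.0 50.4
LB -26.9 -29.6
RT 26.3 50.6
RB 28.3 -28.9
w8 TL -23.8 38.1
w8 TR 23.5 38.0
w8 BR 23.5 -39.3
w8 BL -23.9 -39.2
w8 cTL -27.3 41.9
w8 cTR 25.8 41.8
w8 cBR 27.4 -44.1
w8 cBL -27.5 -43.9
```

View pics/z26.png

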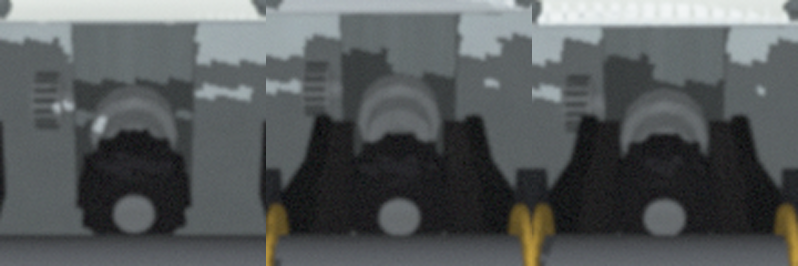

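step_arm:
  deltas:
    - [0, 0, 0, 0, 0, 0.3, 15]
    - [0, 0, 0, 0, 0, 0.3, 15]
    - [0, 0, 0, 0, 0, 0.3, 15]
    - [0, 0, 0, 0, 0, 0.3, 15]
    - [0, 0, 0, 0, 0, 0.3, 15]
    - [0, 0, 0, 0, 0, 0.3, 15]
    - [0, 0, 0, 0, 0, 0.3, 15]
    - [0, 0, 0, 0, 0, 0.3, 15]

```text
time: 17.25
position: [0.6814, 0.0391, 0.055]
tool_rot: [1.945, 2.467, 0.0]
ft_force: [-1.0, -2.5, 6.9]
grip_width: 0.24
```

Run:
```python
from h import *
s=ctrl.get_state();print(s['position'],s['ft_force'],s['grip_width']*87,s['time'])
im,c=snap('scene','scene15')
cv2.imwrite('pics/z27.png',cv2.resize(im[200:320,180:340],(800,600),interpolation=2)[:,:,::-1])
```

```text
[0.68137132 0.03909888 0.05504794] [-0.96508003 -2.53068363  6.90500236] 20.83814339657132 17.25
```

View pics/z27.png

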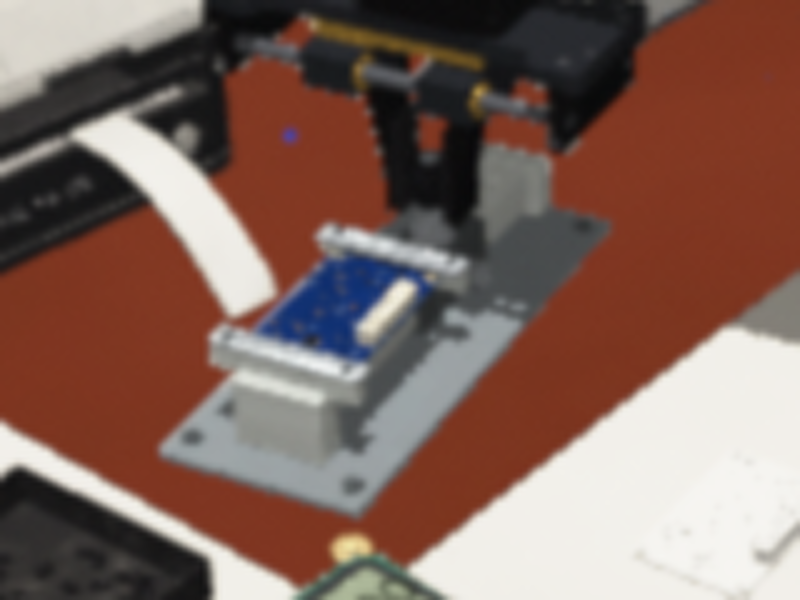

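Board is in both grooves, level and right side up. The TCP stays at home height with the knob held.

```bash
python3 -c "
from bench import ctrl
print(ctrl.close_job())"
```

```text
the job is handed in; nothing more can be done
None
```

The board is clamped in the holder and the job is handed in at about 17 s of the 54 s allowed. The gripper still holds the lock knob, with the pin home in the next hole.

I gripped the blue board across its 55 mm side, lifted it off the channel and laid it on the ledges right side up. I then raised the lock knob about 10.5 mm, slid the jaw one hole towards the board and lowered the knob until the pin dropped.

**Pin and jaw:**
- The tool stands at 55.0 mm, against 55.2 mm when I first gripped the knob with the pin home. It presses down with about 7 N.
- The measured jaw travel was about 20.9 mm against a nominal 20. I put that down to play in the jaw and measuring error, but did not check it further.

**Board in the grooves:**
- All four corners sit about 2–3 mm under the lips by the wrist camera, with roughly 0.6° of skew left. The camera measures the lip gap at 79.6 mm where 78.5 mm is expected, so those overlaps are good to about 1 mm.
- The board skewed by 2–3° while the jaw was sliding. It straightened by itself as the pin dropped.

**Heights:**
- The board's height and the knob's height agreed with the text from two or three views.
- The ledge heights I measured from two wrist views came out anywhere from 0.6 to 9 mm too high, because the views were close together. I used the text's height there. I saw no clear contact force when setting the board down, but it lay level after release.

The arm kept clear of the multimeter, cutters, solder spool and white look-alike boards. I did not check each of them again at the end.

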